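# Find the steel-cored counterweight and show it to the code reader

## Task

The red-capped and the blue-capped counterweight in the trolley tray look alike, but one has a steel core and the other a light plastic one. Lift the red one about 10 cm off the tray to feel its weight and stand it back upright in the tray, then lift the blue one likewise; take whichever is heavier and hold it up, upright and still, in front of the code reader with the middle of its yellow label at the reading point, facing the window squarely. Finish while still holding it there in the gripper, with the lighter one standing upright in the tray and everything else left where it was.

Things in the scene. Friction and masses are not known exactly. Their poses are not given: they have to be found in the camera images.
- red_weight_center (a point): Upright closed aluminium profile, 45 x 45 x 100 mm tall, with red plastic caps at top and bottom. Point: its centre, 50 mm above the underside; z up, x and y square to its sides. Yellow label (34 x 26 mm) low on its -y side. Starts standing in the tray, the label side towards the robot's right (world -y), up to 55 degrees off. Light one about 0.25 kg, heavy about 0.6 kg; either may be heavy.
- blue_weight_center (a point): Upright closed aluminium profile, 45 x 45 x 100 mm tall, with blue plastic caps at top and bottom. Point: its centre, 50 mm above the underside; z up, x and y square to its sides. Yellow label (34 x 26 mm) low on its -y side. Starts standing in the tray, the label side towards the robot's right (world -y), up to 55 degrees off. Each core is loose by 1 mm inside.
- red_weight_label (a point): Centre of the yellow label on the red-capped counterweight, on its surface, 22.5 mm from the block's axis towards the block's -y and 22 mm below the block's centre. Same axes as the block.
- blue_weight_label (a point): Centre of the yellow label on the blue-capped counterweight, likewise.
- tray: Fixed shallow tray, 360 mm (x) by 400 mm (y), grey floor 8 mm above the table, aluminium rim 12 mm wide and 28 mm high. Origin: centre of its underside, on the table. It also holds loose small parts no higher than 42 mm.
- reader: Fixed black code reader, orange strip on top (its top at 162 mm), on a dark base plate (120 mm in x, y from -60 to +160 mm, 10 mm thick). Head 90 mm wide (x), 70 mm deep (y), its middle 120 mm above the table. Origin: on the table under the head's centre. The window looks along the reader's +y, which is world +y turned up to 17 degrees either way.
- read_point (a point): The reading point: 80 mm straight in front of the window's centre, 120 mm above the table, above the yellow cross on the reader's base plate. Axes as the reader's: y points away from the window. The middle of the label belongs here, the label side facing the window (towards the reader's -y).
- screwdriver: Screwdriver with a red handle, 190 mm long, lying in the far part of the tray. Leave alone. Origin: its middle, on the underside.
- offcut: Short aluminium profile offcut, 30 x 80 x 30 mm, lying in the near part of the tray. Leave alone. Origin: centre of its underside.
- bracket: Aluminium angle bracket, 40 x 40 x 40 mm, in the near part of the tray. Leave alone. Origin: centre of its underside.
- spare_cap: Spare black plastic end cap, 45 x 45 x 18 mm, in the near part of the tray. Leave alone. Origin: centre of its underside.
- bottle: Green glass bottle, 76 mm across, 220 mm tall, on the table near right. Leave alone. Origin: centre of its underside.
- calculator: Black pocket calculator, 150 x 85 x 12 mm, on the table at the left. Leave alone. Origin: centre of its underside.
Not all that is in view belongs to the job. Leave any green look-alike of the part that bears red_weight_center alone.

How it is judged:
By the outcome, as a careful person would: the job done as asked, in the order asked, and still so for the second after the job is handed in, while the arm keeps its last pose, push and grip.
It also fails if it takes over 61 s, if anything falls off the work surface, if the arm or the gripper's body presses on something with over 40 N, if the wrist force passes 120 N, or if a joint passes its speed limit or range.

## Robot

A 6-joint arm with a two-finger parallel gripper is mounted at the origin on the work surface. World frame = base frame: x ahead of the robot, y to its left, z up, the work surface at z = 0. Lengths are in m, angles in rad, forces in N, time in s.
With the tool pointing down it reaches from about 0.375 to 0.9 m from the base axis. Payload 3.1 kg.
Tool frame: the origin (TCP) lies on the centre line of the jaws, within the pads' length; the fingertips stand 8 mm ahead of it and the grasp point (between the pads) lies 11 mm behind it; z points along the fingers, y is the line along which they close (so a half turn about z gives the same grasp; the last joint's range is limited). The gripper opens to 85 mm and grips with 20 to 120 N. Pads are 22 mm wide; open, the fingers measure 114 mm over their backs; the gripper's body (76 mm by 85 mm) begins 54 mm behind the grasp point. The pads swing forward as they close: fully open they stand 13 mm farther back than shut.
Start: joints at [1.135, 0.527, 1.433, -0, 1.181, -0.178], TCP at [0.159, 0.604, 0.239] pointing down, gripper open.
Joint ranges: [-3.08, 3.08], [-0.75, 2.2], [0.22, 2.44], [-1.43, 4.57], [0, 2.65], [-2.85, 2.85]. Speed limits (rad/s): [2.79, 2.79, 3.14, 3.14, 3.14, 3.14].

## Interface

Orientations are given as a unit quaternion [x, y, z, w].
In Python, from station import * gives the robot as it stands.
- The arm moves only by the tool play_rows, never from a script. Its argument "rows" is a list of rows, each a list of 3 entries, a list of its own where there are three numbers: the turn, a rotation vector about the tool's x, y, z in degrees, then the shift along the tool's x, y, z in mm, then the closure, from 0 (fully open) to 1 (shut). In form: [[[ax, ay, az], [dx, dy, dz], jaw], ...]. A call has 1 to 12 rows; each row shifts and turns the commanded pose from where the row before left it, along the tool's axes as they then stand; what a row does not reach is not made up. A row lasts 1/12 s, in which the tool goes at most 41.7 mm and 7.16 degrees, less where a joint would pass 70% of its speed; a pose out of reach is approached as far as the arm can. A call with a gripper value outside its range is refused whole. The fingers move at their own pace and stop on an object; "grip_force" is the grip in N (left out, the last holds). Time passes only in rows, so rows that do not move let the fingers close. It gives the time, the measured TCP pose, the force, the opening and the grip force at its end, in the units of the state.
- sense(): the state, without advancing time (a new reading comes with each control period).
- snapshot(name): name is "side" or "top" or "wrist"; returns (picture, depth): 480x640x3 uint8, red, green, blue; 480x640 float32, m along the optical axis (not along the pixel's ray), 0 where there is no reading.
- get_calibration(name): a dict with "vfov" (degrees; the focal length in pixels is half the picture's height over the tangent of half this angle, whatever the lens; pixels are square), "cx", "cy" (the principal point, pixels), "xyz" and "attitude" of the camera in the world. Camera axes: x right, y down, z forward; pixel columns grow to the right and rows downward; lengths in m; the calibration is good to about 2 mm. A picture is of the moment at which its call begins: read the wrist's pose just before it. get_calibration takes no time and is no camera call; for the wrist camera it gives the pose at the moment of the call.
- sign_off(): hands the job in; it is judged then, once.
The state is a dict: "t": time; "q": joint angles; "qd": joint speeds; "tau": joint torques, N m; "tcp_pos": TCP position; "tool_rot": TCP orientation; "force": force on the tool from outside, world axes, zero at the start; "ft_torque": the same for the moment, N m; "finger_gap": opening from 0.0 (shut) to 1.0 (fully open); "gripper_force": force on a finger pad.
Only numpy, scipy, OpenCV 4.12 (cv2) and the standard library are available. Lean on these libraries where they do the work, as an engineer would, in place of code of your own. Each camera call takes 0.05 s, during which the arm holds its last target. There are 200 camera calls.

## Working session

There is one attempt and no reset: what is moved stays moved. The work goes in short steps, Python scripts to look and compute and a tool call to move; the robot and the scene stay as the last step left them, time stands still between calls to the robot, and variables do not carry over. Pictures are saved under pics/ and viewed, at most 10 in all, crops included, and the job is handed in when it is done.

Besides the shell and the picture viewer there is one more tool, called after "Emit:" as name([rows], argument=value, ...), one row to a line, values as JSON. play_rows: Moves the arm, as the interface text tells. Its arguments: {"type":"object","properties":{"rows":{"type":"array","items":{"type":"array"}},"grip_force":{"type":"number"}},"required":["rows"]}

```bash
mkdir -p pics; ls
python3 - <<'E'
from station import *
import cv2,numpy as np
s=sense();print({k:np.round(v,3) for k,v in s.items()})
for n in("top","side"):
    p,d=snapshot(n);c=get_calibration(n);print(n,c)
    cv2.imwrite(f"pics/{n}1.png",p[:,:,::-1]);np.savez(f"{n}1.npz",p=p,d=d)
E
```

```text
pics
{'t': np.float64(0.0), 'q': array([ 1.136,  0.528,  1.434,  0.   ,  1.181, -0.179]), 'qd': array([ 0.001,  0.   , -0.002, -0.002,  0.001,  0.001]), 'tau': array([ 0.0000e+00, -4.4236e+01, -1.7802e+01, -0.0000e+00,  8.0000e-03,
       -0.0000e+00]), 'tcp_pos': array([0.158, 0.604, 0.238]), 'tool_rot': array([ 0.128,  0.992, -0.001, -0.   ]), 'force': array([ 0.521,  0.419, -0.39 ]), 'ft_torque': array([-0.05 ,  0.005,  0.007]), 'gripper_force': np.float64(0.0), 'finger_gap': np.float64(1.003)}
top {'vfov': 50.23105962381342, 'cx': 321.63547226911965, 'cy': 244.59138259092921, 'xyz': array([0.38013365, 0.01868679, 1.27997086]), 'attitude': array([ 0.71203074, -0.70102847,  0.02175664, -0.03313551])}
side {'vfov': 54.23169500070126, 'cx': 317.39910249916005, 'cy': 240.90209172749115, 'xyz': array([ 0.09128244, -0.59538317,  0.9938831 ]), 'attitude': array([ 0.90340403, -0.27285059,  0.09060396, -0.31812675])}
```

View pics/top1.png

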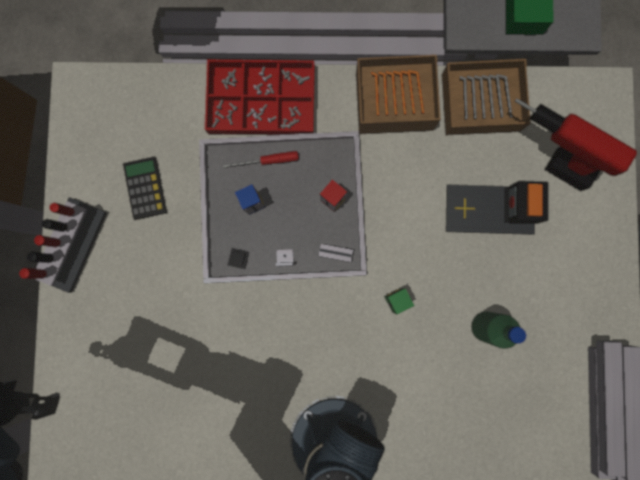

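View pics/side1.png

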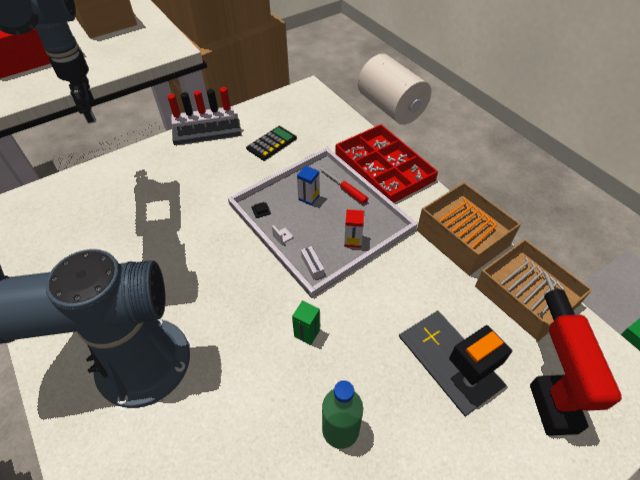

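The top view shows the red cap at (334,194), the blue cap at (248,197), the cross at (465,208) and the orange strip at (536,200). The red things are the capped block at (334,194), the screwdriver at (280,158), the drill and the bins. Only the square-capped block standing in the tray fits. The green look-alike at (400,299) stands on the table and will be left alone.

```bash
cat > h.py <<'E'
import numpy as np,cv2
from scipy.spatial.transform import Rotation as R
from station import *
def K(c):
    return 240/np.tan(np.radians(c["vfov"]/2))
def rays(c,uv):
    uv=np.atleast_2d(uv).astype(float);f=K(c)
    d=np.c_[(uv[:,0]-c["cx"])/f,(uv[:,1]-c["cy"])/f,np.ones(len(uv))]
    return R.from_quat(c["attitude"]).apply(d)
def onplane(c,uv,z):
    d=rays(c,uv);return c["xyz"]+d*((z-c["xyz"][2])/d[:,2])[:,None]
def depthpts(c,uv,dep):
    uv=np.asarray(uv);z=dep[uv[:,1],uv[:,0]];ok=z>0
    return c["xyz"]+rays(c,uv[ok])*z[ok,None],ok
def proj(c,p):
    q=R.from_quat(c["attitude"]).inv().apply(np.atleast_2d(p)-c["xyz"]);f=K(c)
    return np.c_[q[:,0]/q[:,2]*f+c["cx"],q[:,1]/q[:,2]*f+c["cy"]]
def mask(p,h0,h1,s=110,v=60):
    h=cv2.cvtColor(p,cv2.COLOR_RGB2HSV);H=h[...,0].astype(int)
    m=((H>=h0)&(H<=h1)) if h0<=h1 else ((H>=h0)|(H<=h1))
    return m&(h[...,1]>=s)&(h[...,2]>=v)
def pix(m,box):
    x0,y0,x1,y1=box;mm=np.zeros_like(m);mm[y0:y1,x0:x1]=m[y0:y1,x0:x1]
    v,u=np.nonzero(mm);return np.c_[u,v]
def rect(P):
    return cv2.minAreaRect((P[:,:2]*1000).astype(np.float32))
E
python3 - <<'E'
from h import *
c=get_calibration("top");z=np.load("top1.npz");p,d=z["p"],z["d"]
for n,h,box,zz in(("red",(170,8),(312,172,360,215),.108),("blue",(100,130),(225,175,275,215),.108),("orange",(5,20),(515,175,550,225),.162),("cross",(22,35),(445,190,485,225),.01)):
    uv=pix(mask(p,*h),box);W=onplane(c,uv,zz);P,_=depthpts(c,uv,d)
    top=P[:,2]>np.percentile(P[:,2],95)-.012
    print(n,len(uv),P[:,2].min().round(3),np.median(P[:,2]).round(3),"plane",rect(W),"depthTop",rect(P[top]),W.mean(0).round(3))
hsv=cv2.cvtColor(p,cv2.COLOR_RGB2HSV)
for v,u in((200,460),(220,480),(195,160+300),(250,300)): print(p[v,u],d[v,u])
g=p.max(2)
uv=pix(g<95,(435,170,555,250));P,ok=depthpts(c,uv,d);s=abs(P[:,2]-.01)<.008;W=onplane(c,uv[ok][s],.01)
print("plate",rect(W),s.sum())
c=get_calibration("side");z=np.load("side1.npz");p,d=z["p"],z["d"]
for n,box in(("red",(335,200,375,255)),("blue",(290,160,330,210))):
    uv=pix(mask(p,20,35,100,60),box);P,_=depthpts(c,uv,d);print(n,len(uv),uv.mean(0),P.mean(0).round(3),np.percentile(P,[5,95],axis=0).round(3))
    x0,y0,x1,y1=box
cr=np.hstack([cv2.resize(p[155:215,280:340],(400,400)),cv2.resize(p[200:260,325:385],(400,400))])
cv2.imwrite("pics/crop1.png",cr[:,:,::-1])
E
```

```text
red 389 0.002 0.106 plane ((592.24755859375, 13.4696044921875), (46.09672164916992, 46.54244613647461), 52.51300048828125) depthTop ((593.1835327148438, 13.898815155029297), (43.78308868408203, 45.42359161376953), 50.18433380126953) [0.592 0.014 0.108]
blue 356 0.099 0.107 plane ((580.2103881835938, 212.06887817382812), (44.76729965209961, 43.668704986572266), 25.54901123046875) depthTop ((581.0025024414062, 212.85069274902344), (44.03043746948242, 43.60452651977539), 25.32135581970215) [0.58  0.212 0.108]
orange 533 0.145 0.16 plane ((573.2138061523438, -427.51007080078125), (32.72665786743164, 73.62255096435547), 89.15227508544922) depthTop ((574.6644287109375, -429.9747619628906), (35.52195358276367, 74.30522918701172), 88.96403503417969) [ 0.573 -0.428  0.162]
cross 70 0.004 0.009 plane ((575.6965942382812, -314.39910888671875), (33.26350402832031, 33.895416259765625), 44.91212844848633) depthTop ((575.62548828125, -314.84027099609375), (33.451202392578125, 33.817874908447266), 45.48434066772461) [ 0.576 -0.314  0.01 ]
[58 59 59] 1.2795725
[58 60 60] 1.2739797
[57 58 58] 1.2787045
[96 94 93] 1.2812024
plate ((593.702392578125, -403.0041198730469), (268.7129821777344, 161.71578979492188), 89.84934997558594) 3191
red 79 [352.60759494 240.56962025] [ 0.58  -0.003  0.039] [[ 0.569 -0.013  0.027]
 [ 0.593  0.007  0.05 ]]
blue 45 [315.26666667 193.82222222] [0.593 0.193 0.039] [[0.579 0.186 0.027]
 [0.607 0.2   0.051]]
```

View pics/crop1.png

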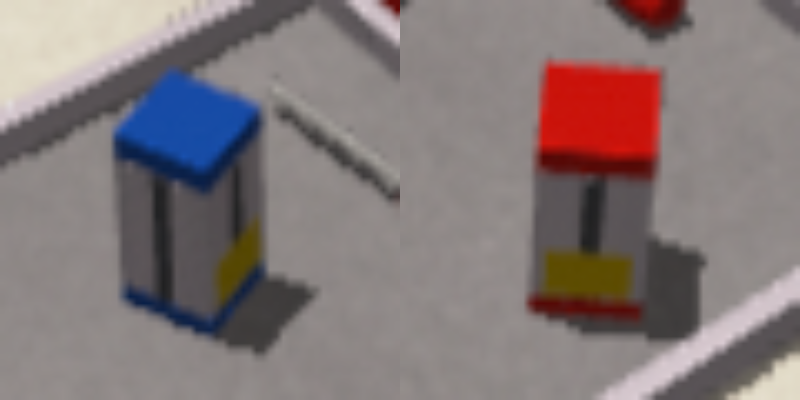

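```bash
cat > plan.py <<'E'
from h import *
def plan(tgt,ang,n,z=1,jaw=0.):
    """rows from present pose to TCP tgt (m), jaw line at world angle ang (deg), tool down"""
    s=sense();R0=R.from_quat(s["tool_rot"]);p0=s["tcp_pos"]
    a=np.radians(ang);y=np.array([np.cos(a),np.sin(a),0]);zz=np.array([0,0,-1.]);x=np.cross(y,zz)
    R1=R.from_matrix(np.c_[x,y,zz]);rv=(R0.inv()*R1).as_rotvec()
    t=np.arange(1,n+1)/n
    w=np.minimum(1,np.minimum(np.arange(1,n+1),np.arange(n,0,-1))/3);w=np.cumsum(w)/w.sum()
    Rp,pp=R0,p0;out=[]
    for k in w:
        Rk=R0*R.from_rotvec(rv*k);pk=p0+(np.array(tgt)-p0)*k
        tr=np.degrees((Rp.inv()*Rk).as_rotvec());sh=Rp.inv().apply(pk-pp)*1000
        tr=np.round(tr,1);sh=np.round(sh,0 if n>3 else 1)
        out.append([tr.tolist(),sh.tolist(),jaw])
        pp=pp+Rp.apply(sh)/1000;Rp=Rp*R.from_rotvec(np.radians(tr))
    print("max",max(np.linalg.norm(o[1]) for o in out),max(np.linalg.norm(o[0]) for o in out),"end err mm",((pp-np.array(tgt))*1000).round(1))
    for i in range(0,n,12): print(str(out[i:i+12]).replace(".0,",",").replace(".0]","]").replace(" ",""))
E
python3 -c "
from plan import *
plan([.592,.014,.25],-38,22)"
```

```text
max 37.22902093797257 5.70087712549569 end err mm [-0.2  0.4 -0.3]
[[[-0,0,1.9],[-9,-8,-0],0],[[-0,0,3.8],[-20,-14,-1],0],[[-0,0,5.6],[-31,-20,-0],0],[[-0,0,5.7],[-32,-18,-1],0],[[-0,0,5.7],[-34,-13,-0],0],[[-0,0,5.6],[-35,-10,-1],0],[[-0,0,5.7],[-36,-7,-0],0],[[-0,0,5.7],[-37,-3,-1],0],[[-0,0,5.6],[-36,0,-0],0],[[-0,0.1,5.7],[-37,4,-1],0],[[-0,-0,5.6],[-35,8,-1],0],[[-0,-0,5.7],[-35,11,-0],0]]
[[[-0,-0,5.7],[-34,14,-1],0],[[-0.1,-0,5.6],[-32,18,-0],0],[[0,-0,5.7],[-30,21,-1],0],[[0,-0,5.7],[-28,24,-0],0],[[0,-0,5.6],[-25,26,-1],0],[[0,-0,5.7],[-23,29,-1],0],[[0,-0,5.7],[-20,31,-0],0],[[0,-0,5.6],[-17,32,-1],0],[[0,-0,3.8],[-9,23,-0],0],[[0,-0,1.9],[-3,11,-0],0]]
```

Emit:
play_rows([
  [[0, 0, 2], [-9, -8, 0], 0],
  [[0, 0, 4], [-20, -14, -1], 0],
  [[0, 0, 5.6], [-31, -20, 0], 0],
  [[0, 0, 5.7], [-32, -18, -1], 0],
  [[0, 0, 5.7], [-34, -13, 0], 0],
  [[0, 0, 5.6], [-35, -10, -1], 0],
  [[0, 0, 5.7], [-36, -7, 0], 0],
  [[0, 0, 5.7], [-37, -3, -1], 0],
  [[0, 0, 5.6], [-36, 0, 0], 0],
  [[0, 0, 5.7], [-37, 4, -1], 0],
  [[0, 0, 5.6], [-35, 8, -1], 0],
  [[0, 0, 5.7], [-35, 11, 0], 0],
])

```text
t: 1.1
tcp_pos: [0.3962, 0.277, 0.2455]
tool_rot: [0.627, 0.779, -0.0, 0.0]
force: [0.7, 0.3, 0.2]
finger_gap: 1.0
gripper_force: 0.0
```

Emit:
play_rows([
  [[0, 0, 5.7], [-34, 14, -1], 0],
  [[0, 0, 5.6], [-32, 18, 0], 0],
  [[0, 0, 5.7], [-30, 21, -1], 0],
  [[0, 0, 5.7], [-28, 24, 0], 0],
  [[0, 0, 5.6], [-25, 26, -1], 0],
  [[0, 0, 5.7], [-23, 29, -1], 0],
  [[0, 0, 5.7], [-20, 31, 0], 0],
  [[0, 0, 5.6], [-17, 32, -1], 0],
  [[0, 0, 4], [-9, 23, 0], 0],
  [[0, 0, 2], [-3, 11, 0], 0],
  [[0, 0, 0], [0, 0, 0], 0],
])

```text
t: 2.02
tcp_pos: [0.5899, 0.0102, 0.25]
tool_rot: [0.902, 0.432, 0.0, 0.0]
force: [-0.2, -0.3, -0.5]
finger_gap: 1.003
gripper_force: 0.0
```

Run:
```python
from h import *
s=sense();print(s["t"],s["tcp_pos"],s["tool_rot"],s["q"],s["qd"].max())
c=get_calibration("wrist");p,d=snapshot("wrist");print(c)
np.savez("w1.npz",p=p,d=d);cv2.imwrite("pics/w1.png",p[:,:,::-1])
M=R.from_quat(s["tool_rot"]).as_matrix();print("jaw ang",np.degrees(np.arctan2(M[1,1],M[0,1])))
for n,h in(("red",(170,8)),("blue",(100,130))):
    uv=pix(mask(p,*h),(0,0,640,480))
    if len(uv)<50: continue
    P,_=depthpts(c,uv,d);k=abs(P[:,2]-.108)<.006;print(n,k.sum(),rect(P[k]),P[k].mean(0))
```

```text
2.0167 [0.58994387 0.01016164 0.24995888] [9.02072891e-01 4.31583588e-01 6.02591407e-05 3.19127452e-04] [-1.71805897e-01  4.67997475e-01  1.51132341e+00 -4.90831323e-04
  1.16180375e+00  5.06690390e-01] 0.056959523895414726
{'vfov': 70.57476751500842, 'cx': 327.74789151335244, 'cy': 241.80323896687432, 'xyz': array([0.63491208, 0.06543087, 0.38370431]), 'attitude': array([ 0.93358695, -0.32960576, -0.04640737,  0.13274716])}
jaw ang -38.86379278332496
red 2811 ((595.1171264648438, 13.306379318237305), (44.968563079833984, 44.7751579284668), 50.51234436035156) [0.59559886 0.01403709 0.10706766]
blue 3811 ((582.94580078125, 212.30426025390625), (44.39373016357422, 45.521339416503906), 25.83707618713379) [0.58194919 0.20964117 0.1070501 ]
```

View pics/w1.png

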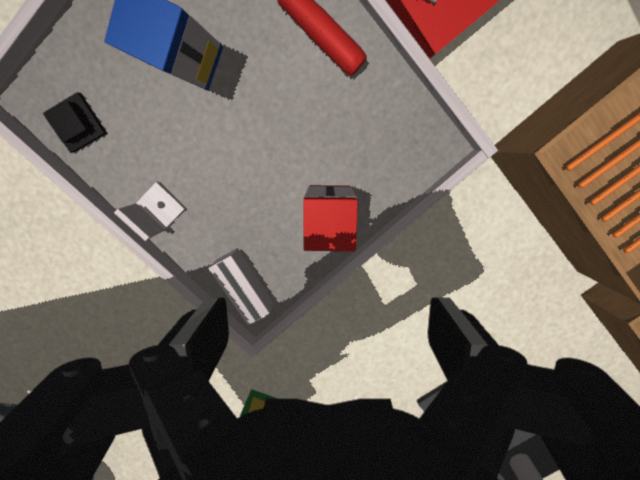

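The wrist view shows the red cap at (330,225), square to the jaws. Its label is on the hidden side away from the camera, as expected for about -39°. The blue block is at (150,35) with its label at (208,62).

```bash
python3 -c "
from plan import *
plan([.594,.0135,.071],-39,11)"
```

```text
max 20.049937655763422 0.14142135623730953 end err mm [ 0.5 -0.  -0.2]
[[[-0,0,0],[0,0,7],0],[[-0,0,0],[1,0,13],0],[[-0,0,0.1],[0,1,20],0],[[-0,0,0],[1,0,20],0],[[-0,0,0],[0,1,19],0],[[-0.1,0,0.1],[1,0,20],0],[[0,0,0],[0,0,20],0],[[0,0,0],[1,1,20],0],[[0,0,0.1],[0,0,20],0],[[0,0,-0],[1,0,13],0],[[0,0,0],[-0,1,7],0]]
```

Emit:
play_rows([
  [[0, 0, 0], [2, 1, 7], 0],
  [[0, 0, 0], [2, 1, 13], 0],
  [[0, 0, 0], [1, 1, 20], 0],
  [[0, 0, 0], [0, 1, 20], 0],
  [[0, 0, 0], [0, 0, 19], 0],
  [[0, 0, 0], [0, 0, 20], 0],
  [[0, 0, 0], [0, 0, 20], 0],
  [[0, 0, 0], [0, 0, 20], 0],
  [[0, 0, 0], [0, 0, 20], 0],
  [[0, 0, 0], [0, 0, 13], 0],
  [[0, 0, 0], [0, 0, 7], 0],
  [[0, 0, 0], [0, 0, 0], 0],
])

```text
t: 3.07
tcp_pos: [0.593, 0.0161, 0.0696]
tool_rot: [0.901, 0.435, -0.002, -0.001]
force: [0.5, 0.1, -0.7]
finger_gap: 0.996
gripper_force: 0.0
```

Emit:
play_rows([
  [[0, 0, 0], [0, 0, 0], 0.3],
  [[0, 0, 0], [0, 0, 0], 0.45],
  [[0, 0, 0], [0, 0, 0], 0.6],
  [[0, 0, 0], [0, 0, 0], 0.8],
  [[0, 0, 0], [0, 0, 0], 1],
  [[0, 0, 0], [0, 0, 0], 1],
  [[0, 0, 0], [0, 0, 0], 1],
  [[0, 0, 0], [0, 0, 0], 1],
  [[0, 0, 0], [0, 0, 0], 1],
], grip_force=60)

```text
t: 3.82
tcp_pos: [0.5959, 0.0143, 0.0726]
tool_rot: [0.901, 0.433, 0.001, 0.0]
force: [-1.5, 1.8, 6.2]
finger_gap: 0.521
gripper_force: 62.4
```

Emit:
play_rows([
  [[0, 0, 0], [0, 0, -3], 1],
  [[0, 0, 0], [0, 0, -6], 1],
  [[0, 0, 0], [0, 0, -11], 1],
  [[0, 0, 0], [0, 0, -14], 1],
  [[0, 0, 0], [0, 0, -14], 1],
  [[0, 0, 0], [0, 0, -14], 1],
  [[0, 0, 0], [0, 0, -14], 1],
  [[0, 0, 0], [0, 0, -13], 1],
  [[0, 0, 0], [0, 0, -9], 1],
  [[0, 0, 0], [0, 0, -5], 1],
  [[0, 0, 0], [0, 0, -2], 1],
  [[0, 0, 0], [0, 0, 0], 1],
])

```text
t: 4.82
tcp_pos: [0.5951, 0.0141, 0.1765]
tool_rot: [0.901, 0.434, -0.0, -0.0]
force: [-0.3, -0.1, -5.4]
finger_gap: 0.522
gripper_force: 62.0
```

Emit:
play_rows([
  [[0, 0, 0], [0, 0, 0], 1],
  [[0, 0, 0], [0, 0, 0], 1],
  [[0, 0, 0], [0, 0, 0], 1],
  [[0, 0, 0], [0, 0, 0], 1],
  [[0, 0, 0], [0, 0, 0], 1],
  [[0, 0, 0], [0, 0, 0], 1],
])

```text
t: 5.32
tcp_pos: [0.5952, 0.0142, 0.176]
tool_rot: [0.901, 0.434, -0.0, -0.0]
force: [-0.2, -0.3, -6.8]
finger_gap: 0.523
gripper_force: 62.0
```

Run:
```python
from h import *
F=[]
for i in range(5):
    s=sense();F.append(s["force"]);p,d=snapshot("wrist")
print(np.array(F).round(2),s["tcp_pos"],s["finger_gap"],s["t"])
c=get_calibration("side");p,d=snapshot("side")
q=proj(c,s["tcp_pos"])[0].astype(int);print(q)
x,y=q;cv2.imwrite("pics/lift1.png",cv2.resize(p[y-60:y+80,x-80:x+80],(640,560))[:,:,::-1])
```

```text
[[-0.23 -0.31 -6.82]
 [ 0.89 -0.09 -5.3 ]
 [ 0.27  0.16 -6.63]
 [-0.1   0.11 -5.53]
 [-0.12  0.41 -6.59]] [0.59530431 0.01415638 0.17630989] 0.5250433567039767 5.5167
[356 197]
```

View pics/lift1.png

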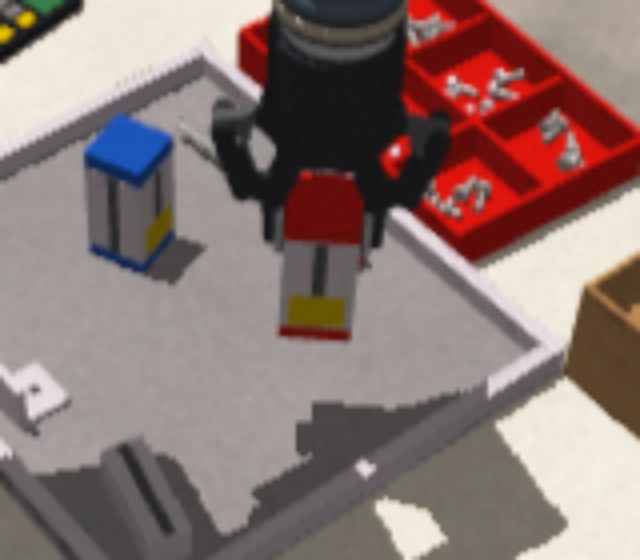

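Red lifted upright and clear, reading about 6 N, so roughly 0.6 kg. I'll lower it back.

Emit:
play_rows([
  [[0, 0, 0], [0, 0, 3], 1],
  [[0, 0, 0], [0, 0, 7], 1],
  [[0, 0, 0], [0, 0, 13], 1],
  [[0, 0, 0], [0, 0, 16], 1],
  [[0, 0, 0], [0, 0, 16], 1],
  [[0, 0, 0], [0, 0, 16], 1],
  [[0, 0, 0], [0, 0, 13], 1],
  [[0, 0, 0], [0, 0, 8], 1],
  [[0, 0, 0], [0, 0, 5], 1],
  [[0, 0, 0], [0, 0, 3], 1],
  [[0, 0, 0], [0, 0, 1.5], 1],
  [[0, 0, 0], [0, 0, 0], 1],
])

```text
t: 6.62
tcp_pos: [0.5956, 0.0141, 0.075]
tool_rot: [0.901, 0.434, 0.0, 0.0]
force: [-0.4, -0.3, -5.7]
finger_gap: 0.52
gripper_force: 62.0
```

Emit:
play_rows([
  [[0, 0, 0], [0, 0, 1], 1],
  [[0, 0, 0], [0, 0, 0.5], 1],
  [[0, 0, 0], [0, 0, 0], 1],
  [[0, 0, 0], [0, 0, 0], 1],
])

```text
t: 6.95
tcp_pos: [0.5955, 0.0141, 0.0737]
tool_rot: [0.901, 0.434, 0.0, 0.0]
force: [0.7, -0.9, -6.8]
finger_gap: 0.518
gripper_force: 62.0
```

Not down yet, so I'll continue gently.

Emit:
play_rows([
  [[0, 0, 0], [0, 0, 1], 1],
  [[0, 0, 0], [0, 0, 0.5], 1],
  [[0, 0, 0], [0, 0, 0], 1],
  [[0, 0, 0], [0, 0, 0], 1],
])

```text
t: 7.28
tcp_pos: [0.5956, 0.0141, 0.0727]
tool_rot: [0.901, 0.434, 0.0, 0.0]
force: [-2.4, 0.7, 2.8]
finger_gap: 0.518
gripper_force: 62.7
```

Emit:
play_rows([
  [[0, 0, 0], [0, 0, 0], 0.4],
  [[0, 0, 0], [0, 0, 0], 0.2],
  [[0, 0, 0], [0, 0, 0], 0],
  [[0, 0, 0], [0, 0, 0], 0],
  [[0, 0, 0], [0, 0, 0], 0],
  [[0, 0, 0], [0, 0, 0], 0],
], grip_force=60)

```text
t: 7.78
tcp_pos: [0.5954, 0.0141, 0.0718]
tool_rot: [0.901, 0.434, 0.0, 0.0]
force: [0.3, -0.8, 0.2]
finger_gap: 0.998
gripper_force: 0.0
```

Emit:
play_rows([
  [[0, 0, 0], [0, 0, -6], 0],
  [[0, 0, 0], [0, 0, -14], 0],
  [[0, 0, 0], [0, 0, -25], 0],
  [[0, 0, 0], [0, 0, -30], 0],
  [[0, 0, 0], [0, 0, -30], 0],
  [[0, 0, 0], [0, 0, -20], 0],
  [[0, 0, 0], [0, 0, -10], 0],
  [[0, 0, 0], [0, 0, 0], 0],
  [[0, 0, 0], [0, 0, 0], 0],
])

```text
t: 8.53
tcp_pos: [0.595, 0.0142, 0.2067]
tool_rot: [0.901, 0.434, -0.0, 0.0]
force: [-0.9, -0.2, -0.6]
finger_gap: 1.001
gripper_force: 0.0
```

Run:
```python
from plan import *
s=sense();print(s["t"],s["tcp_pos"],s["force"],s["finger_gap"])
c=get_calibration("wrist");p,d=snapshot("wrist")
for n,h in(("red",(170,8)),("blue",(100,130))):
    uv=pix(mask(p,*h),(0,0,640,480))
    if len(uv)<50: continue
    P,_=depthpts(c,uv,d);k=abs(P[:,2]-.108)<.006;print(n,k.sum(),rect(P[k]))
plan([.582,.2122,.20],26,13)
```

```text
8.5333 [0.59496028 0.01418946 0.20672341] [-0.85513175 -0.24673355 -0.58500444] 1.0008952022807536
red 3733 ((594.7589721679688, 12.89276123046875), (45.47172927856445, 44.870811462402344), 50.39872741699219)
blue 4062 ((580.5739135742188, 211.1155242919922), (39.46809387207031, 45.9967041015625), 26.717443466186523)
max 18.894443627691185 5.900847396772772 end err mm [ 0.3 -0.4 -0.3]
[[[-0,-0,-2],[4,-4,0],0],[[-0,-0,-3.9],[10,-8,1],0],[[-0,-0,-5.8],[14,-10,0],0],[[-0,-0,-5.9],[16,-10,1],0],[[-0.1,-0,-5.9],[16,-7,0],0],[[0,-0,-5.9],[17,-6,1],0],[[0,-0,-5.8],[18,-4,0],0],[[0,-0,-5.9],[18,-2,1],0],[[-0,-0,-5.9],[18,-0,0],0],[[-0,-0,-5.9],[18,1,1],0],[[-0,-0,-5.8],[17,3,0],0],[[-0,-0,-4],[12,4,1],0]]
[[[-0,-0,-1.9],[5,2,-0],0]]
```

Emit:
play_rows([
  [[0, 0, -2], [4, -4, 0], 0],
  [[0, 0, -4], [10, -8, 1], 0],
  [[0, 0, -5.8], [14, -10, 0], 0],
  [[0, 0, -5.9], [16, -10, 1], 0],
  [[0, 0, -5.9], [16, -7, 0], 0],
  [[0, 0, -5.9], [17, -6, 1], 0],
  [[0, 0, -5.8], [18, -4, 0], 0],
  [[0, 0, -5.9], [18, -2, 1], 0],
  [[0, 0, -5.9], [18, 0, 0], 0],
  [[0, 0, -5.9], [18, 1, 1], 0],
  [[0, 0, -5.8], [17, 3, 0], 0],
  [[0, 0, -4], [12, 4, 1], 0],
])

```text
t: 9.58
tcp_pos: [0.5815, 0.2075, 0.1983]
tool_rot: [0.541, 0.841, -0.001, -0.002]
force: [-0.6, 0.7, 0.9]
finger_gap: 0.998
gripper_force: 0.0
```

Emit:
play_rows([
  [[0, 0, -2], [5, 2, 0], 0],
  [[0, 0, 0], [0, 0, 0], 0],
  [[0, 0, 0], [0, 0, 0], 0],
])

```text
t: 9.83
tcp_pos: [0.5818, 0.2116, 0.1988]
tool_rot: [0.529, 0.849, -0.001, -0.001]
force: [0.0, 0.4, -0.6]
finger_gap: 1.0
gripper_force: 0.0
```

Run:
```python
from plan import *
s=sense();print(s["t"],s["tcp_pos"],s["force"],s["finger_gap"])
c=get_calibration("wrist");p,d=snapshot("wrist")
for n,h in(("red",(170,8)),("blue",(100,130))):
    uv=pix(mask(p,*h),(0,0,640,480))
    if len(uv)<50: continue
    P,_=depthpts(c,uv,d);k=abs(P[:,2]-.108)<.006;print(n,k.sum(),rect(P[k]))
plan([.582,.2122,.0715],26,10)
```

```text
9.8333 [0.58181524 0.21160823 0.19880213] [ 0.01151263  0.44491501 -0.58114784] 0.9999758889111229
red 0 ((0.0, 0.0), (0.0, 0.0), 0.0)
blue 3981 ((582.2836303710938, 212.91197204589844), (44.931884765625, 44.803428649902344), 25.966632843017578)
max 16.0312195418814 0.14142135623730953 end err mm [ 0.4  0.3 -0.3]
[[[-0,-0,0],[0,0,5],0],[[-0,-0,0],[0,0,11],0],[[-0,-0,0],[0,0,16],0],[[-0.1,-0,0.1],[0,0,16],0],[[0,-0,-0],[0,0,16],0],[[-0,-0,-0],[1,0,16],0],[[-0,-0,0],[-0,0,16],0],[[-0,-0,0],[-0,0,16],0],[[-0.1,-0,0],[-0,1,10],0],[[0,-0,0],[-0,-0,6],0]]
```

Emit:
play_rows([
  [[0, 0, 0], [0.5, 0, 5], 0],
  [[0, 0, 0], [0.5, 0, 11], 0],
  [[0, 0, 0], [0, 0.5, 16], 0],
  [[0, 0, 0], [0, 0.5, 16], 0],
  [[0, 0, 0], [0, 0, 16], 0],
  [[0, 0, 0], [0, 0, 16], 0],
  [[0, 0, 0], [0, 0, 16], 0],
  [[0, 0, 0], [0, 0, 15], 0],
  [[0, 0, 0], [0, 0, 10], 0],
  [[0, 0, 0], [0, 0, 6], 0],
  [[0, 0, 0], [0, 0, 0], 0],
])

```text
t: 10.8
tcp_pos: [0.5823, 0.2124, 0.072]
tool_rot: [0.529, 0.849, -0.001, -0.001]
force: [-0.6, -0.1, -0.1]
finger_gap: 1.0
gripper_force: 0.0
```

Emit:
play_rows([
  [[0, 0, 0], [0, 0, 0], 0.3],
  [[0, 0, 0], [0, 0, 0], 0.45],
  [[0, 0, 0], [0, 0, 0], 0.6],
  [[0, 0, 0], [0, 0, 0], 0.8],
  [[0, 0, 0], [0, 0, 0], 1],
  [[0, 0, 0], [0, 0, 0], 1],
  [[0, 0, 0], [0, 0, 0], 1],
  [[0, 0, 0], [0, 0, 0], 1],
  [[0, 0, 0], [0, 0, 0], 1],
], grip_force=60)

```text
t: 11.55
tcp_pos: [0.5838, 0.213, 0.0748]
tool_rot: [0.528, 0.849, 0.0, 0.001]
force: [-1.0, -1.0, 6.5]
finger_gap: 0.522
gripper_force: 61.3
```

Emit:
play_rows([
  [[0, 0, 0], [0, 0, -3], 1],
  [[0, 0, 0], [0, 0, -6], 1],
  [[0, 0, 0], [0, 0, -11], 1],
  [[0, 0, 0], [0, 0, -14], 1],
  [[0, 0, 0], [0, 0, -14], 1],
  [[0, 0, 0], [0, 0, -14], 1],
  [[0, 0, 0], [0, 0, -14], 1],
  [[0, 0, 0], [0, 0, -13], 1],
  [[0, 0, 0], [0, 0, -9], 1],
  [[0, 0, 0], [0, 0, -5], 1],
  [[0, 0, 0], [0, 0, -2], 1],
  [[0, 0, 0], [0, 0, 0], 1],
])

```text
t: 12.55
tcp_pos: [0.5833, 0.213, 0.1791]
tool_rot: [0.529, 0.849, 0.0, 0.0]
force: [0.0, 0.7, -2.0]
finger_gap: 0.522
gripper_force: 61.0
```

Emit:
play_rows([
  [[0, 0, 0], [0, 0, 0], 1],
  [[0, 0, 0], [0, 0, 0], 1],
  [[0, 0, 0], [0, 0, 0], 1],
  [[0, 0, 0], [0, 0, 0], 1],
  [[0, 0, 0], [0, 0, 0], 1],
  [[0, 0, 0], [0, 0, 0], 1],
])

```text
t: 13.05
tcp_pos: [0.5833, 0.2129, 0.1785]
tool_rot: [0.529, 0.849, -0.0, -0.0]
force: [0.4, 0.1, -3.7]
finger_gap: 0.518
gripper_force: 61.0
```

Run:
```python
from h import *
F=[]
for i in range(5):
    s=sense();F.append(s["force"]);p,d=snapshot("side")
print(np.array(F).round(2),s["tcp_pos"],s["finger_gap"],s["t"])
```

```text
[[ 0.38  0.06 -3.71]
 [ 0.72  0.36 -3.03]
 [-0.18 -0.43 -2.7 ]
 [ 0.67 -0.09 -2.54]
 [-0.24  0.25 -1.87]] [0.58340073 0.21296206 0.17877891] 0.5240565259366344 13.25
```

Blue reads about 2.8 N against red's 6.2 N, so red is the heavier. Blue goes back down.

Emit:
play_rows([
  [[0, 0, 0], [0, 0, 3], 1],
  [[0, 0, 0], [0, 0, 7], 1],
  [[0, 0, 0], [0, 0, 13], 1],
  [[0, 0, 0], [0, 0, 16], 1],
  [[0, 0, 0], [0, 0, 16], 1],
  [[0, 0, 0], [0, 0, 16], 1],
  [[0, 0, 0], [0, 0, 13], 1],
  [[0, 0, 0], [0, 0, 8], 1],
  [[0, 0, 0], [0, 0, 5], 1],
  [[0, 0, 0], [0, 0, 3], 1],
  [[0, 0, 0], [0, 0, 2], 1],
  [[0, 0, 0], [0, 0, 1], 1],
])

```text
t: 14.3
tcp_pos: [0.5838, 0.2131, 0.0761]
tool_rot: [0.529, 0.849, 0.0, 0.0]
force: [-0.6, 0.5, -3.0]
finger_gap: 0.523
gripper_force: 61.0
```

Emit:
play_rows([
  [[0, 0, 0], [0, 0, 1], 1],
  [[0, 0, 0], [0, 0, 0.5], 1],
  [[0, 0, 0], [0, 0, 0], 1],
  [[0, 0, 0], [0, 0, 0], 1],
])

```text
t: 14.63
tcp_pos: [0.5838, 0.213, 0.0749]
tool_rot: [0.529, 0.849, 0.0, 0.0]
force: [0.5, -0.1, 0.3]
finger_gap: 0.526
gripper_force: 61.1
```

Emit:
play_rows([
  [[0, 0, 0], [0, 0, 0.4], 1],
  [[0, 0, 0], [0, 0, 0], 1],
  [[0, 0, 0], [0, 0, 0], 0.4],
  [[0, 0, 0], [0, 0, 0], 0.2],
  [[0, 0, 0], [0, 0, 0], 0],
  [[0, 0, 0], [0, 0, 0], 0],
  [[0, 0, 0], [0, 0, 0], 0],
  [[0, 0, 0], [0, 0, 0], 0],
])

```text
t: 15.3
tcp_pos: [0.5833, 0.213, 0.0738]
tool_rot: [0.529, 0.849, -0.0, -0.0]
force: [-0.0, -0.4, -0.3]
finger_gap: 1.001
gripper_force: 0.0
```

Emit:
play_rows([
  [[0, 0, 0], [0, 0, -6], 0],
  [[0, 0, 0], [0, 0, -14], 0],
  [[0, 0, 0], [0, 0, -25], 0],
  [[0, 0, 0], [0, 0, -30], 0],
  [[0, 0, 0], [0, 0, -30], 0],
  [[0, 0, 0], [0, 0, -20], 0],
  [[0, 0, 0], [0, 0, -10], 0],
  [[0, 0, 0], [0, 0, 0], 0],
  [[0, 0, 0], [0, 0, 0], 0],
])

```text
t: 16.05
tcp_pos: [0.583, 0.2129, 0.2088]
tool_rot: [0.529, 0.849, -0.0, -0.0]
force: [-1.0, 1.0, 0.2]
finger_gap: 1.002
gripper_force: 0.0
```

Run:
```python
from plan import *
s=sense();print(s["t"],s["tcp_pos"],s["force"],s["finger_gap"])
c=get_calibration("wrist");p,d=snapshot("wrist")
for n,h in(("red",(170,8)),("blue",(100,130))):
    uv=pix(mask(p,*h),(0,0,640,480))
    if len(uv)<50: continue
    P,_=depthpts(c,uv,d);k=abs(P[:,2]-.108)<.006;print(n,k.sum(),rect(P[k]))
plan([.5955,.0140,.20],-39,13)
```

```text
16.05 [0.58304971 0.21290143 0.20884032] [-0.97267648  0.99839993  0.20818786] 1.0015585583226174
red 0 ((0.0, 0.0), (0.0, 0.0), 0.0)
blue 3708 ((583.0476684570312, 212.9671630859375), (44.47892379760742, 45.59783935546875), 26.121517181396484)
max 18.466185312619388 6.0 end err mm [-0.4  0.3 -0.2]
[[[-0,0,2],[-6,-2,0],0],[[-0,0,3.9],[-11,-5,1],0],[[-0,0,6],[-17,-5,0],0],[[-0,0,5.9],[-18,-3,1],0],[[-0,0,5.9],[-18,-1,1],0],[[-0.1,0,5.9],[-18,0,1],0],[[0,0,6],[-18,2,0],0],[[0,0,5.9],[-18,4,1],0],[[0,0,5.9],[-17,6,1],0],[[0,0,5.9],[-16,8,0],0],[[-0,0,6],[-16,9,1],0],[[-0,0,3.9],[-9,8,1],0]]
[[[-0,0,2],[-5,3,-0],0]]
```

Blue is standing upright at its place. Back to red.

Emit:
play_rows([
  [[0, 0, 2], [-6, -2, 0], 0],
  [[0, 0, 4], [-11, -5, 1], 0],
  [[0, 0, 6], [-17, -5, 0], 0],
  [[0, 0, 5.9], [-18, -3, 1], 0],
  [[0, 0, 5.9], [-18, -1, 1], 0],
  [[0, 0, 5.9], [-18, 0, 1], 0],
  [[0, 0, 6], [-18, 2, 0], 0],
  [[0, 0, 5.9], [-18, 4, 1], 0],
  [[0, 0, 5.9], [-17, 6, 1], 0],
  [[0, 0, 5.9], [-16, 8, 0], 0],
  [[0, 0, 6], [-16, 9, 1], 0],
  [[0, 0, 4], [-9, 8, 1], 0],
])

```text
t: 17.1
tcp_pos: [0.5954, 0.0182, 0.199]
tool_rot: [0.897, 0.441, -0.002, -0.001]
force: [-0.1, 0.2, -0.1]
finger_gap: 0.998
gripper_force: 0.0
```

Emit:
play_rows([
  [[0, 0, 2], [-5, 3, 0], 0],
  [[0, 0, 0], [0, 0, 0], 0],
  [[0, 0, 0], [0, 0, 0], 0],
  [[0, 0, 0], [0, 0, 0], 0],
])

```text
t: 17.43
tcp_pos: [0.5953, 0.0151, 0.2004]
tool_rot: [0.903, 0.429, -0.0, -0.001]
force: [-0.3, 0.7, 0.3]
finger_gap: 0.999
gripper_force: 0.0
```

Run:
```python
from plan import *
s=sense();print(s["t"],s["tcp_pos"],s["force"],s["finger_gap"])
c=get_calibration("wrist");p,d=snapshot("wrist")
for n,h in(("red",(170,8)),):
    uv=pix(mask(p,*h),(0,0,640,480))
    P,_=depthpts(c,uv,d);k=abs(P[:,2]-.108)<.006;print(n,k.sum(),rect(P[k]))
plan([.5955,.0140,.0715],-39,10)
```

```text
17.4333 [0.59534091 0.01510427 0.20038491] [-0.33972371  0.73773714  0.26803715] 0.9988787192801609
red 3896 ((594.8948364257812, 12.805755615234375), (45.259151458740234, 44.64419174194336), 50.69419479370117)
max 17.0 0.1 end err mm [ 0.  -0.   0.1]
[[[-0,0,-0],[-0,0,5],0],[[-0,0,-0],[-0,0,11],0],[[-0,0,-0],[-0,0,16],0],[[-0,0,-0],[-0,0,16],0],[[-0,0,-0.1],[-0,0,17],0],[[-0,0,0],[-1,1,16],0],[[-0,0,0],[0,-0,16],0],[[-0,0,-0],[0,-0,16],0],[[-0,0,-0],[0,-0,11],0],[[-0,0,-0],[0,-0,5],0]]
```

Emit:
play_rows([
  [[0, 0, 0], [0, 0, 5], 0],
  [[0, 0, 0], [0, 0, 11], 0],
  [[0, 0, 0], [0, 0.5, 16], 0],
  [[0, 0, 0], [0, 0.5, 16], 0],
  [[0, 0, 0], [0, 0, 17], 0],
  [[0, 0, 0], [0, 0, 16], 0],
  [[0, 0, 0], [0, 0, 16], 0],
  [[0, 0, 0], [0, 0, 16], 0],
  [[0, 0, 0], [0, 0, 11], 0],
  [[0, 0, 0], [0, 0, 5], 0],
  [[0, 0, 0], [0, 0, 0], 0],
])

```text
t: 18.4
tcp_pos: [0.5955, 0.0142, 0.0703]
tool_rot: [0.903, 0.429, -0.001, -0.001]
force: [-0.1, -0.8, -0.3]
finger_gap: 0.997
gripper_force: 0.0
```

Emit:
play_rows([
  [[0, 0, 0], [0, 0, 0], 0.3],
  [[0, 0, 0], [0, 0, 0], 0.45],
  [[0, 0, 0], [0, 0, 0], 0.6],
  [[0, 0, 0], [0, 0, 0], 0.8],
  [[0, 0, 0], [0, 0, 0], 1],
  [[0, 0, 0], [0, 0, 0], 1],
  [[0, 0, 0], [0, 0, 0], 1],
  [[0, 0, 0], [0, 0, 0], 1],
  [[0, 0, 0], [0, 0, 0], 1],
], grip_force=70)

```text
t: 19.15
tcp_pos: [0.5968, 0.014, 0.073]
tool_rot: [0.903, 0.429, 0.0, 0.0]
force: [-0.6, 0.6, 5.3]
finger_gap: 0.519
gripper_force: 71.9
```

Emit:
play_rows([
  [[0, 0, 0], [0, 0, -3], 1],
  [[0, 0, 0], [0, 0, -6], 1],
  [[0, 0, 0], [0, 0, -11], 1],
  [[0, 0, 0], [0, 0, -15], 1],
  [[0, 0, 0], [0, 0, -18], 1],
  [[0, 0, 0], [0, 0, -18], 1],
  [[0, 0, 0], [0, 0, -18], 1],
  [[0, 0, 0], [0, 0, -18], 1],
  [[0, 0, 0], [0, 0, -12], 1],
  [[0, 0, 0], [0, 0, -7], 1],
  [[0, 0, 0], [0, 0, -3], 1],
  [[0, 0, 0], [0, 0, 0], 1],
])

```text
t: 20.15
tcp_pos: [0.5965, 0.0138, 0.2014]
tool_rot: [0.903, 0.429, 0.0, 0.0]
force: [0.6, -0.4, -4.8]
finger_gap: 0.522
gripper_force: 72.2
```

Next, a stand-off in front of the reader to refine its pose.

Run:
```python
from plan import *
plan([.576,-.17,.20],-1,13,jaw=1)
```

```text
max 17.72004514666935 3.5 end err mm [-0.1  0.1  0.4]
[[[0,-0,-1.2],[-5,3,0],1],[[0,-0,-2.3],[-9,6,0],1],[[0,-0,-3.4],[-15,8,0],1],[[0,-0,-3.5],[-15,8,0],1],[[0,-0,-3.5],[-16,6,0],1],[[0,0,-3.5],[-15,5,1],1],[[0,0,-3.4],[-17,5,-0],1],[[0,0,-3.5],[-16,3,-0],1],[[0,0,-3.5],[-17,3,-0],1],[[0,0,-3.5],[-17,1,0],1],[[0,0,-3.4],[-16,1,0],1],[[0,0,-2.4],[-12,-0,0],1]]
[[[0,0,-1.1],[-5,-1,0],1]]
```

Emit:
play_rows([
  [[0, 0, -1], [-5, 3, 0], 1],
  [[0, 0, -2.3], [-9, 6, 0], 1],
  [[0, 0, -3.4], [-15, 8, 0], 1],
  [[0, 0, -3.5], [-15, 8, 0], 1],
  [[0, 0, -3.5], [-16, 6, 0], 1],
  [[0, 0, -3.5], [-15, 5, 1], 1],
  [[0, 0, -3.4], [-17, 5, 0], 1],
  [[0, 0, -3.5], [-16, 3, 0], 1],
  [[0, 0, -3.5], [-17, 3, 0], 1],
  [[0, 0, -3.5], [-17, 1, 0], 1],
  [[0, 0, -3.4], [-16, 1, 0], 1],
  [[0, 0, -2.4], [-12, 0, 0], 1],
])

```text
t: 21.15
tcp_pos: [0.5755, -0.166, 0.1983]
tool_rot: [0.721, 0.693, -0.001, -0.001]
force: [-0.3, -0.4, -7.6]
finger_gap: 0.518
gripper_force: 72.2
```

Emit:
play_rows([
  [[0, 0, -1], [-5, -1, 0], 1],
  [[0, 0, 0], [0, 0, 0], 1],
  [[0, 0, 0], [0, 0, 0], 1],
  [[0, 0, 0], [0, 0, 0], 1],
])

```text
t: 21.48
tcp_pos: [0.5748, -0.169, 0.199]
tool_rot: [0.715, 0.699, -0.0, -0.001]
force: [-0.1, -0.5, -7.1]
finger_gap: 0.518
gripper_force: 72.2
```

Run:
```python
from plan import *
s=sense();print(s["t"],s["tcp_pos"],s["tool_rot"],s["force"])
c=get_calibration("wrist");p,d=snapshot("wrist");np.savez("w2.npz",p=p,d=d);print(c)
np.savez("c2.npz",**c)
cv2.imwrite("pics/w2.png",p[:,:,::-1])
```

```text
21.4833 [ 0.57475194 -0.16903028  0.19901602] [ 7.15278884e-01  6.98838163e-01 -1.85064442e-04 -1.14281583e-03] [-0.11415469 -0.48084128 -7.13151167]
{'vfov': 70.57476751500842, 'cx': 327.74789151335244, 'cy': 241.80323896687432, 'xyz': array([ 0.57740301, -0.09842555,  0.33290349]), 'attitude': array([ 0.99009343, -0.01155641, -0.00257845,  0.13990997])}
```

View pics/w2.png

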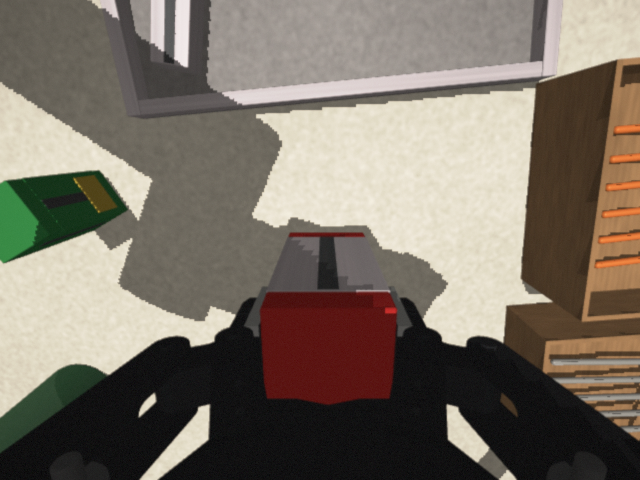

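The wrist camera looks away from the reader. It shows only the held block at (328,310), upright between the pads, so I'll use the top and side pictures for the reader.

Run:
```python
from h import *
for n,cb,ob,pb in(("top",(445,190,485,225),(515,175,550,225),(435,170,540,245)),("side",(415,320,450,350),(455,325,510,365),(395,305,510,415))):
    c=get_calibration(n);z=np.load(n+"1.npz");p,d=z["p"],z["d"]
    h=cv2.cvtColor(p,cv2.COLOR_RGB2HSV)
    uv=pix(mask(p,20,35,90,50),cb);W=onplane(c,uv,.01);print(n,"cross",rect(W),W.mean(0).round(4),len(uv))
    uv=pix(mask(p,5,20,120,60),ob);W=onplane(c,uv,.162);print(" orange",rect(W),len(uv))
    m=((p.max(2)<85)&(p.min(2)>38)&(h[...,1]<40)).astype(np.uint8)
    uv=pix(m>0,pb);W=onplane(c,uv,.01)
    P,ok=depthpts(c,uv,d);W=W[ok][abs(P[:,2]-.01)<.012];print(" plate",rect(W),len(W))
    # side edges: at each y bin, min and max x
    yb=np.arange(-.40,-.27,.006);L=[];H=[];
    for y in yb:
        k=abs(W[:,1]-y)<.003
        if k.sum()>5: L.append((y,np.percentile(W[k,0],2)));H.append((y,np.percentile(W[k,0],98)))
    for q in(L,H):
        q=np.array(q);f=np.polyfit(q[:,0],q[:,1],1);print("  edge yaw",-np.degrees(np.arctan(f[0])),"x at -.31",np.polyval(f,-.31),np.std(q[:,1]-np.polyval(f,q[:,0])))
```

```text
top cross ((576.3529663085938, -313.9862365722656), (36.81110382080078, 35.62605285644531), 42.271759033203125) [ 0.5753 -0.3145  0.01  ] 101
 orange ((573.2138061523438, -427.51007080078125), (32.72665786743164, 73.62255096435547), 89.15227508544922) 533
 plate ((574.0440063476562, -377.6837158203125), (218.07391357421875, 118.62258911132812), 88.84069061279297) 2886
  edge yaw -0.7232833119485642 x at -.31 0.5189528831392305 0.0010101124379041637
  edge yaw -1.085508214423893 x at -.31 0.6311845801149697 0.0010797960623861542
side cross ((579.40625, -312.2715759277344), (39.3550910949707, 38.424320220947266), 47.23015213012695) [ 0.5795 -0.3139  0.01  ] 111
 orange ((574.2779541015625, -429.81982421875), (32.98405838012695, 75.2832260131836), 89.17330932617188) 621
 plate ((575.3387451171875, -381.06103515625), (218.93582153320312, 121.2013931274414), 89.11185455322266) 2880
  edge yaw -1.2538171202543922 x at -.31 0.5189954095729296 0.0005987491756513672
  edge yaw -28.81800804029528 x at -.31 0.6302835231167504 0.01462307226477511
```

Run:
```python
from plan import *
plan([.5784,-.2903,.157],-1,12,jaw=1)
```

```text
max 13.601470508735444 0.14142135623730953 end err mm [0.1 0.3 0.1]
[[[-0,-0,-0],[-4,0,1],1],[[-0,-0,-0],[-8,1,3],1],[[-0,-0,-0.1],[-12,0,4],1],[[-0,-0,0],[-12,1,5],1],[[-0,-0,-0],[-13,0,4],1],[[-0,-0,-0.1],[-12,1,4],1],[[-0,-0,0],[-12,1,4],1],[[-0.1,-0,-0],[-12,0,4],1],[[0,-0,-0],[-12,1,5],1],[[0,-0.1,-0.1],[-12,0,4],1],[[0,0,0],[-8,1,3],1],[[0,0,-0],[-4,-0,1],1]]
```

Emit:
play_rows([
  [[0, 0, 0], [-4, 0, 1], 1],
  [[0, 0, 0], [-8, 1, 3], 1],
  [[0, 0, -0.1], [-12, 0, 4], 1],
  [[0, 0, 0], [-12, 1, 5], 1],
  [[0, 0, 0], [-13, 0, 4], 1],
  [[0, 0, -0.1], [-12, 1, 4], 1],
  [[0, 0, 0], [-12, 1, 4], 1],
  [[-0.1, 0, 0], [-12, 0, 4], 1],
  [[0, 0, 0], [-12, 1, 5], 1],
  [[0, -0.1, -0.1], [-12, 0, 4], 1],
  [[0, 0, 0], [-8, 1, 3], 1],
  [[0, 0, 0], [-4, 0, 1], 1],
])

```text
t: 22.53
tcp_pos: [0.5788, -0.2926, 0.1572]
tool_rot: [0.714, 0.7, -0.0, 0.001]
force: [-0.2, -0.5, -5.9]
finger_gap: 0.52
gripper_force: 72.2
```

Emit:
play_rows([
  [[0, 0, 0], [0, 0, 0], 1],
  [[0, 0, 0], [0, 0, 0], 1],
  [[0, 0, 0], [0, 0, 0], 1],
  [[0, 0, 0], [0, 0, 0], 1],
  [[0, 0, 0], [0, 0, 0], 1],
  [[0, 0, 0], [0, 0, 0], 1],
])

```text
t: 23.03
tcp_pos: [0.579, -0.2904, 0.1582]
tool_rot: [0.713, 0.701, 0.0, 0.001]
force: [-0.5, 0.6, -5.4]
finger_gap: 0.519
gripper_force: 72.2
```

Run:
```python
from plan import *
s=sense();M=R.from_quat(s["tool_rot"]).as_matrix();print(s["t"],s["tcp_pos"],s["force"],"jaw",np.degrees(np.arctan2(M[1,1],M[0,1])),"z",M[:,2],s["finger_gap"])
T=s["tcp_pos"]
c=get_calibration("side");L=[];
for i in range(3):
    p,d=snapshot("side")
    q=proj(c,[.5784,-.314,.12])[0];x,y=q.astype(int)
    uv=pix(mask(p,20,35,90,50),(x-22,y-18,x+22,y+18))
    P,_=depthpts(c,uv,d);L.append([*uv.mean(0),*P.mean(0),len(uv)])
print("proj target",q,"label seen",np.round(L,4))
hull=cv2.minAreaRect(uv.astype(np.float32));print(hull)
for dz in (0,): 
    lab=np.array([[.5784+a*.017,-.314-a*.017*np.sin(np.radians(1)),.12+b*.013] for a in(-1,1) for b in(-1,1)]);print("expected corners",proj(c,lab).round(1))
cv2.imwrite("pics/read1.png",cv2.resize(p[y-70:y+50,x-70:x+90],(800,600))[:,:,::-1]);print("crop origin",x-70,y-70)
```

```text
23.0333 [ 0.57903329 -0.2904119   0.15821355] [-0.54620381  0.55510928 -5.39920806] jaw -0.9755869383557428 z [ 0.00196347 -0.00185543 -0.99999635] 0.5188567364227158
proj target [440.03668996 312.00397906] label seen [[ 4.394225e+02  3.126338e+02  5.786000e-01 -3.130000e-01  1.150000e-01
   7.100000e+01]
 [ 4.396056e+02  3.125211e+02  5.789000e-01 -3.130000e-01  1.153000e-01
   7.100000e+01]
 [ 4.395429e+02  3.127429e+02  5.788000e-01 -3.131000e-01  1.145000e-01
   7.000000e+01]]
((435.59271240234375, 316.570068359375), (4.85242223739624, 33.928741455078125), 46.54815673828125)
expected corners [[432.8 318.9]
 [435.1 312.7]
 [444.8 311.3]
 [447.3 305.1]]
crop origin 370 242
```

View pics/read1.png

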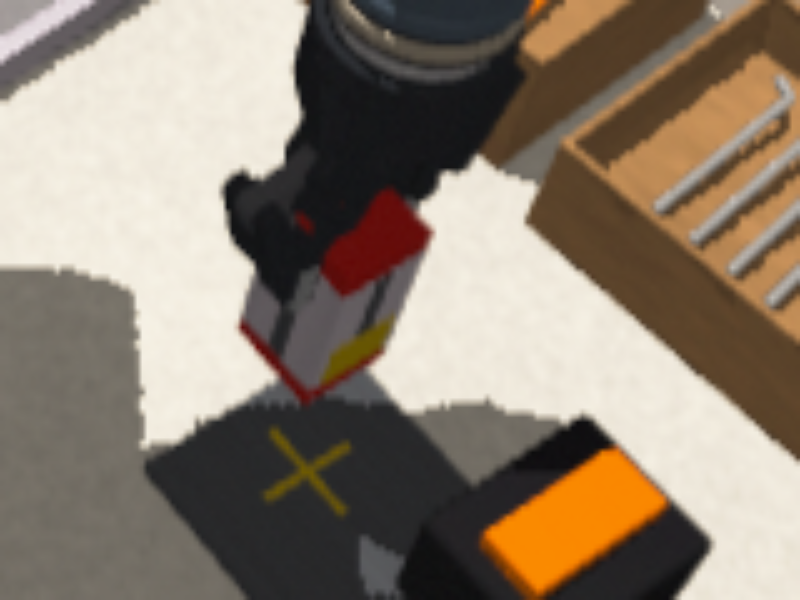

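The label faces the reader at about (441,312), and the block hangs upright. My measured pixels included part of the cross, so I'll measure again, filtered by height.

Run:
```python
from h import *
c=get_calibration("side");p,d=snapshot("side")
uv=pix(mask(p,20,35,90,40),(418,294,462,330));P,ok=depthpts(c,uv,d);k=P[:,2]>.08;uv=uv[ok][k];P=P[k]
print(len(uv),uv.mean(0),P.mean(0),P.std(0))
# intersect label centroid ray with vertical plane y=-.3140 (label plane) and jacobian
lab=np.array([.5784,-.314,.12]);t=proj(c,lab)[0];J=np.array([proj(c,lab+e)[0]-t for e in np.eye(3)*.001]);print(t,J)
r=rays(c,uv.mean(0))[0]
for y in(-.314,-.313,-.315): print(y,(c["xyz"]+r*(y-c["xyz"][1])/r[1]).round(4))
g=cv2.minAreaRect(uv.astype(np.float32));print(g)
# facing/edge dir: fit world horizontal direction of label via depth
A=P-P.mean(0);print("yaw label",np.degrees(np.polyfit(A[:,0],A[:,1],1)[0]))
s=sense();print(s["t"],s["tcp_pos"],s["force"])
# blue and red bits still in tray (top)
c=get_calibration("top");p,d=snapshot("top");uv=pix(mask(p,100,130),(225,175,275,215));print("blue",rect(onplane(c,uv,.108)) if len(uv)>50 else len(uv))
```

```text
63 [441.14285714 311.06349206] [ 0.5786101  -0.31551993  0.1258987 ] [0.0101753  0.00069726 0.00744776]
[440.03668996 312.00397906] [[ 0.35155017 -0.22913697]
 [-0.32401968 -0.34299324]
 [ 0.09171184 -0.23845479]]
-0.314 [ 0.5812 -0.314   0.1212]
-0.313 [ 0.583  -0.313   0.1181]
-0.315 [ 0.5795 -0.315   0.1243]
((441.028076171875, 311.044921875), (4.133991718292236, 18.231964111328125), 57.9946174621582)
yaw label -1.6741110272698119
23.2333 [ 0.57894809 -0.29077031  0.15806787] [-0.3021504   0.89944712 -7.28119305]
blue ((580.6937866210938, 212.68812561035156), (44.18571472167969, 43.466129302978516), 27.662723541259766)
```

All agree within about 1–2 mm. I'll lower by 1 mm, settle, and hand in.

Emit:
play_rows([
  [[0, 0, 0], [0, 0, 0.5], 1],
  [[0, 0, 0], [0, 0, 0.5], 1],
  [[0, 0, 0], [0, 0, 0], 1],
  [[0, 0, 0], [0, 0, 0], 1],
  [[0, 0, 0], [0, 0, 0], 1],
  [[0, 0, 0], [0, 0, 0], 1],
  [[0, 0, 0], [0, 0, 0], 1],
  [[0, 0, 0], [0, 0, 0], 1],
  [[0, 0, 0], [0, 0, 0], 1],
  [[0, 0, 0], [0, 0, 0], 1],
  [[0, 0, 0], [0, 0, 0], 1],
  [[0, 0, 0], [0, 0, 0], 1],
])

```text
t: 24.28
tcp_pos: [0.5789, -0.2909, 0.1569]
tool_rot: [0.713, 0.701, -0.0, 0.001]
force: [-0.2, 0.4, -5.9]
finger_gap: 0.519
gripper_force: 72.2
```

```bash
python3 -c "
from station import *
s=sense();print(s['t'],s['tcp_pos'],abs(s['qd']).max(),s['finger_gap'])
print(sign_off())"
```

```text
24.2833 [ 0.57888351 -0.290927    0.15693466] 0.0019729939060376257 0.5194430771018916
the job is handed in; nothing more can be done
None
```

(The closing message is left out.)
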